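# Sieve the small spacers out of the thumb knobs

## Robot

A 6-joint arm with a two-finger parallel gripper is mounted at the origin on the work surface. World frame = base frame: x ahead of the robot, y to its left, z up, the work surface at z = 0. Lengths are in m, angles in rad, forces in N, time in s.
With the tool pointing down it reaches from about 0.375 to 0.975 m from the base axis. Payload 3.8 kg.
Tool frame: the origin (TCP) lies midway between the tips of the shut fingers; the grasp point (between the pads) lies 19 mm behind it; z points along the fingers, y is the direction in which the jaws open and shut (so a half turn about z gives the same grasp; the last joint's range is limited). The gripper opens to 88 mm and grips with 3 to 60 N. Pads are 18 mm wide; open, the fingers measure 123 mm over their backs; the gripper's body (75 mm by 187 mm) begins 45 mm behind the grasp point.
Start: joints at [-1.377, 0.264, 1.604, -0, 1.274, -0.037], TCP at [0.154, -0.657, 0.239] pointing down, gripper open.
Joint ranges: [-2.63, 2.63], [-0.94, 2.18], [0.31, 2.57], [-1.31, 4.45], [0, 2.66], [-2.55, 2.55]. Speed limits (rad/s): [2.57, 2.57, 3.14, 3.14, 3.14, 3.14].

## Interface

Orientations are given as [roll, pitch, yaw] about the fixed x, y, z axes, in that order (R = Rz(yaw) Ry(pitch) Rx(roll)).
In Python, from plant import sense, camera, sign_off gives the robot as it stands.
- The arm moves only by the tool servo_tool, never from a script. Its argument "deltas" is a list that holds one entry, the list of rows, each a list of 5 numbers: the shift along the tool's x, y, z in cm, then the turn about the tool's z in rad, then the opening, from 0 (shut) to 1 (fully open). In form: [[[tx, ty, tz, roll, grip], ...]]. A call has 1 to 20 rows; each row is the pose to reach, as a shift and turn from the pose commanded when the call began, along the tool's axes at that moment; what a row does not reach only later rows make up. A row lasts 1/8 s, in which the tool goes at most 62.5 mm and 10.7 degrees, less where a joint would pass 70% of its speed; a pose out of reach is approached as far as the arm can. A call with a gripper value outside its range is refused whole. The fingers move at their own pace and stop on an object; the grip force is fixed at half the most. Time passes only in rows, so rows that repeat a pose let the fingers close. It gives the time, the measured TCP pose, the force and the opening at its end, in the units of the state.
- sense(): the state, without advancing time (a new reading comes with each control period).
- camera(name): name is "side" or "top" or "wrist"; returns a dict with "frame" (420x560x3 uint8, red, green, blue), "z_map" (420x560 float32, m along the optical axis (not along the pixel's ray), 0 where there is no reading), "intrinsics" (3x3 intrinsics, pixels), "rvec" (rotation vector, rad) and "tvec" (3), from world to camera coordinates, as OpenCV has them. Camera axes: x right, y down, z forward; pixel columns grow to the right and rows downward; lengths in m; the calibration is good to about 2 mm. A picture is of the moment at which its call begins.
- sign_off(): hands the job in, once; it reports no verdict.
The state is a dict: "clock": time; "joints": joint angles; "qvel": joint speeds; "effort": joint torques, N m; "tcp_pos": TCP position; "tcp_rot": TCP orientation; "wrist_force": force on the tool from outside, world axes, zero at the start; "moment": the same for the moment, N m; "grip_width": finger opening in m.
Only numpy, scipy, OpenCV 4.12 (cv2) and the standard library are available. Lean on these libraries where they do the work, as an engineer would, in place of code of your own. Each camera call takes 0.05 s, during which the arm holds its last target.

## Task

Hold the sieve by its handle and, without lifting it off its rails, shake it briskly side to side until all five small brass spacers have dropped into the green tray; on the way bring it up against the red spring buffer, then the blue one, then red and blue once more, each time firmly enough that the spring gives a little but without ramming it. Then set the sieve, with the three big thumb knobs still in it, upright in the middle of the black mat and let go, leaving the adapter, filter cell and lens cap where they are.

Things in the scene. Friction and masses are not known exactly. Their poses are not given: they have to be found in the camera images.
- station: Fixed green catch tray, 190 (x) x 320 (y) mm; origin: centre of its underside, on the bench. Its two long walls, tops 45 mm up, are smooth rails along local y; 9 mm lips outside them guide the sieve with 3 mm play each way in x. Pit between: 142 x 268 mm, floor 5 mm up. Local +y leads to the red buffer, -y to the blue. May be turned about the vertical.
- stop_red: Steel bracket at the tray's +y end, origin on the bench 149 mm from the tray's origin, same axes. Its red pad (34 x 22 mm, centre 75 mm up) faces the sieve; where it is set is unmeasured: 18 to 52 mm free gap from a centred sieve. Then it gives as a spring, 3 N/mm, for 8 mm. A push of 4 N or more kept for 0.1 s is a proper touch; over 16 N is ramming.
- stop_blue: The same bracket at the tray's -y end with a blue pad: origin on the bench 149 mm from the tray's origin, same axes as the tray; pad set independently (18 to 52 mm of free gap, unmeasured), same spring and limits.
- sieve_grip (a point): Centre of the sieve's black handle bar, 75 mm above its underside; axes are the sieve's. The bar runs along x right across the middle, 12 mm wide (y) and 26 mm high, on a post at each end, free for fingers from above on both sides (40 mm high sieve walls lie below it).
- mat: Fixed flat black rubber mat, 200 x 200 x 4 mm. Origin: centre of its underside, on the bench. (Elsewhere: a fixed cast-iron bench clamp holding a black drawtube, 130 mm high, stands well to the robot's left, beyond y = 0.38 m; keep clear of it.)
- adapter_center (a point): Centre of a loose silver two-inch adapter ring, 56 mm across, 42 mm high. Bystander.
- filter_center (a point): Centre of a loose smoky glass solar filter cell, 80 mm across, 13 mm thick, lying flat. Bystander.
- cap_center (a point): Centre of a loose yellow plastic lens cap, 70 mm across, 16 mm high, lying flat. Bystander.
- spacer1_center (a point): Centre of a small loose brass spacer, a solid disc 12 mm across and 8 mm high, 10 g; starts flat on a land of the sieve, centre 53 mm above the bench. It passes the slots; in the tray's pit its centre is 9 to 11 mm above the bench.
- spacer2_center (a point): Centre of a small loose brass spacer, a solid disc 12 mm across and 8 mm high, 10 g; starts flat on a land of the sieve, centre 53 mm above the bench. It passes the slots; in the tray's pit its centre is 9 to 11 mm above the bench.
- spacer3_center (a point): Centre of a small loose brass spacer, a solid disc 12 mm across and 8 mm high, 10 g; starts flat on a land of the sieve, centre 53 mm above the bench. It passes the slots; in the tray's pit its centre is 9 to 11 mm above the bench.
- spacer4_center (a point): Centre of a small loose brass spacer, a solid disc 12 mm across and 8 mm high, 10 g; starts flat on a land of the sieve, centre 53 mm above the bench. It passes the slots; in the tray's pit its centre is 9 to 11 mm above the bench.
- spacer5_center (a point): Centre of a small loose brass spacer, a solid disc 12 mm across and 8 mm high, 10 g; starts flat on a land of the sieve, centre 53 mm above the bench. It passes the slots; in the tray's pit its centre is 9 to 11 mm above the bench.
- knob1_center (a point): Centre of a large loose bronze thumb knob, a drum 34 mm across and 24 mm high, 50 g; starts in the sieve and is too big for its slots.
- knob2_center (a point): Centre of a large loose bronze thumb knob, a drum 34 mm across and 24 mm high, 50 g; starts in the sieve and is too big for its slots.
- knob3_center (a point): Centre of a large loose bronze thumb knob, a drum 34 mm across and 24 mm high, 50 g; starts in the sieve and is too big for its slots.
- sieve: Loose aluminium sieve, origin centre of underside, 164 (x) x 130 (y) x 88 mm, walls 40 high, 0.3 to 0.6 kg plus 0.2 kg of parts; drags on the rails with 1 to 2.5 N. Floor: lands 8 mm wide, 4 thick along x at y = -39, -13, 13, 39 mm, 18 mm slots between. Starts square on the rails within 8 mm of the middle. Jerks over 2.5 m/s2 (brisk 20 to 40 mm strokes along y) slide the parts in it.
Mind the look-alikes: they are no part of the job. What is shaped like the stop_blue but pink or purple is not meant.

How it is judged:
By the outcome, as a careful person would: the job done as asked, in the order asked, and still so for the second after the job is handed in, with the robot touching nothing.
It also fails if it takes over 72 s, if anything falls off the work surface, if the arm or the gripper's body presses on something with over 40 N, if the wrist force passes 120 N, or if a joint passes its speed limit or range.

## Working session

There is one attempt and no reset: what is moved stays moved. The work goes in short steps, Python scripts to look and compute and a tool call to move; the robot and the scene stay as the last step left them, time stands still between calls to the robot, and variables do not carry over. Pictures are saved under pics/ and viewed, and the job is handed in when it is done.

Besides the shell and the picture viewer there is one more tool, called after ">>>" as name(argument=value, ...) on one line, values as JSON. servo_tool: Moves the arm, as the interface text tells. Its arguments: {"type":"object","properties":{"deltas":{"type":"array","items":{"type":"array","items":{"type":"array","items":{"type":"number"}}}}},"required":["deltas"]}

```bash
mkdir -p pics; ls; cat > h.py <<'E'
import numpy as np, cv2, pickle
from plant import sense, camera, sign_off
def grab(n,tag):
    c=camera(n); cv2.imwrite(f'pics/{tag}.png',c['frame'][:,:,::-1]); pickle.dump(c,open(f'{tag}.pkl','wb')); return c
def world(c,u,v,z=None):
    K=np.array(c['intrinsics']);R=cv2.Rodrigues(np.array(c['rvec'],float))[0];t=np.array(c['tvec'],float).reshape(3)
    d=np.linalg.inv(K)@np.array([u,v,1.0])
    if z is None:
        return R.T@(d*c['z_map'][int(v),int(u)]-t)
    o=-R.T@t; w=R.T@d
    return o+w*(z-o[2])/w[2]
def cloud(c):
    K=np.array(c['intrinsics']);R=cv2.Rodrigues(np.array(c['rvec'],float))[0];t=np.array(c['tvec'],float).reshape(3)
    z=c['z_map'];v,u=np.indices(z.shape)
    p=np.stack([(u-K[0,2])/K[0,0]*z,(v-K[1,2])/K[1,1]*z,z],-1)
    return (p-t)@R
def proj(c,P):
    return cv2.projectPoints(np.array(P,float).reshape(-1,3),np.array(c['rvec'],float),np.array(c['tvec'],float),np.array(c['intrinsics']),None)[0].reshape(-1,2)
E
python3 - <<'E'
from h import *
print(sense())
for n in ['side','top','wrist']:
    c=grab(n,n+'0'); R=cv2.Rodrigues(c['rvec'])[0]; print(n,-R.T@np.array(c['tvec']).reshape(3), R[2])
E
```

```text
pics
{'clock': 0.0, 'joints': array([-1.37689423e+00,  2.64767019e-01,  1.60537426e+00, -2.47540805e-05,
        1.27370905e+00, -3.68873494e-02]), 'qvel': array([-6.29282971e-04, -2.44891049e-04,  2.51808798e-03,  3.07539746e-05,
       -1.39875206e-03, -9.61524570e-04]), 'effort': array([-3.73745570e-03, -5.02107954e+01, -3.56872630e+01,  7.27978139e-02,
        2.94618728e-02, -1.66570517e-04]), 'tcp_pos': array([ 0.15426384, -0.65639838,  0.23737853]), 'tcp_rot': array([-3.13933565e+00, -5.96233037e-05,  2.30796656e-01]), 'wrist_force': array([0.19157119, 0.23529372, 0.31117197]), 'moment': array([ 0.01642177, -0.00664705,  0.03959784]), 'grip_width': 0.0880239091098282}
side [-0.24328937  0.75877621  0.88132394] [ 0.54453201 -0.63304372 -0.55021863]
top [ 0.42512936 -0.14276131  1.40317685] [ 0.07488298 -0.0055841  -0.99717669]
wrist [ 0.22727471 -0.6396552   0.38264201] [-0.27719217 -0.06307207 -0.9587421 ]
```

View pics/top0.png

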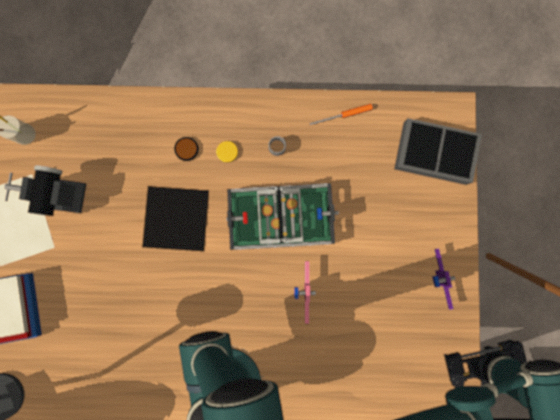

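View pics/side0.png

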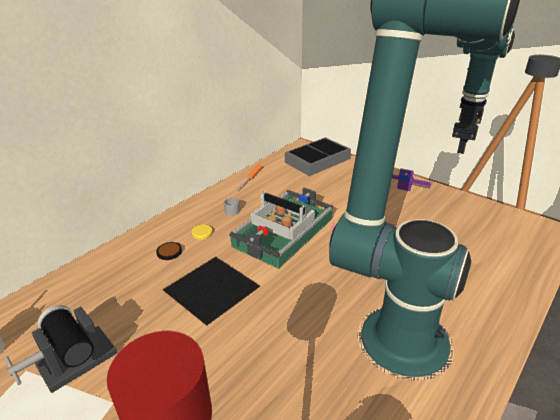

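View pics/wrist0.png

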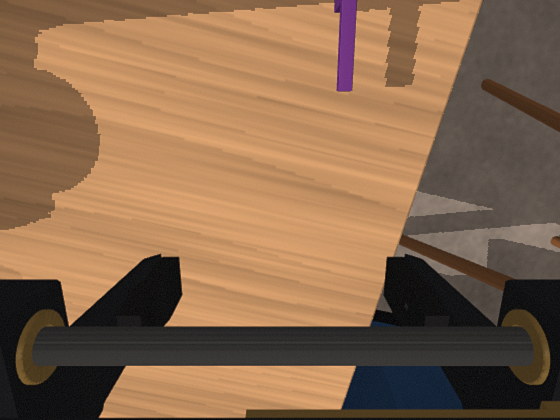

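The top view shows the green tray with the sieve at about (281,216), red pad (245,217), blue pad (320,213). The black mat is at (176,218), the cap at (227,151), the filter cell at (187,149) and the adapter at (277,146). Look-alikes: the pink bracket at (307,292), the purple one at (443,280) and the black bin at (438,150), which could pass for the mat. I choose the green-based tray with its own brackets, and will check that in a crop.

```bash
python3 - <<'E'
from h import *
c=pickle.load(open('top0.pkl','rb'))
im=cv2.imread('pics/top0.png')
cv2.imwrite('pics/topcrop.png',cv2.resize(im[170:265,130:350],None,fx=3.6,fy=3.6,interpolation=cv2.INTER_CUBIC))
P=cloud(c); hsv=cv2.cvtColor(im,cv2.COLOR_BGR2HSV)
# mat
m=(hsv[...,2]<45)&(P[...,2]<0.012)&(P[...,2]>-.01)
m[:, :135]=0; m[:,215:]=0; m[:175]=0; m[255:]=0
cs=cv2.findContours(m.astype(np.uint8),0,2)[0]; k=max(cs,key=cv2.contourArea); r=cv2.minAreaRect(k)
print('mat',r); print([world(c,*p,0.004).round(4) for p in cv2.boxPoints(r)], world(c,*r[0],.004))
def plane_rect(mask,name):
    pts=P[mask][:,:2]; r=cv2.minAreaRect(pts.astype(np.float32)*1000); print(name,mask.sum(),r)
box=np.zeros(m.shape,bool); box[175:260,222:342]=1
for z0,z1 in [(.03,.06),(.075,.1),(.12,.145)]:
    plane_rect(box&(P[...,2]>z0)&(P[...,2]<z1),(z0,z1))
green=box&(hsv[...,0]>60)&(hsv[...,0]<90)&(hsv[...,1]>90)
plane_rect(green&(P[...,2]>.03)&(P[...,2]<.07),'green rail'); print(np.percentile(P[green][:,2],[5,50,95]))
K=c['intrinsics'];print(K)
E
```

```text
mat ((175.34133911132812, 218.306640625), (59.515533447265625, 58.9171142578125), 4.159641742706299)
[array([0.4218, 0.2772, 0.004 ]), array([0.6114, 0.2709, 0.004 ]), array([0.6007, 0.0789, 0.004 ]), array([0.4112, 0.0871, 0.004 ])] [0.51081207 0.17856507 0.004     ]
(0.03, 0.06) 2223 ((519.1864013671875, -157.94668579101562), (190.14256286621094, 326.2730712890625), 4.152103424072266)
(0.075, 0.1) 827 ((519.665283203125, -163.33558654785156), (163.89453125, 343.07470703125), 4.1560750007629395)
(0.12, 0.145) 251 ((519.7222900390625, -154.897705078125), (162.83470153808594, 18.1319637298584), 4.249688148498535)
green rail 600 ((521.0040283203125, -159.25735473632812), (162.61654663085938, 299.3311767578125), 4.148573875427246)
[0.00056192 0.00636467 0.04568847]
[[435.17132825   0.         277.7515891 ]
 [  0.         435.17132825 214.04600202]
 [  0.           0.           1.        ]]
```

View pics/topcrop.png

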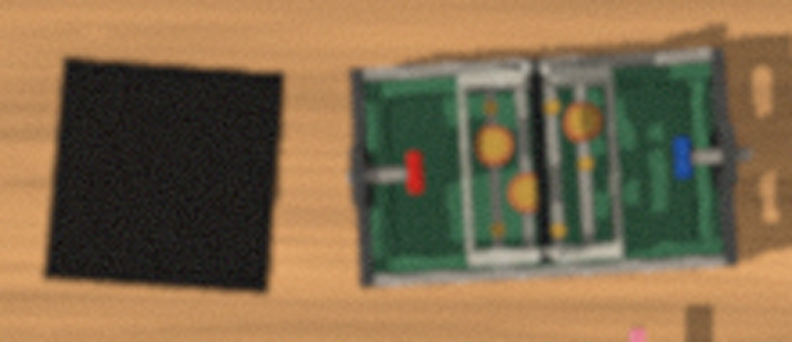

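Crop confirms it: red pad on the left (crop 415,172), blue on the right (682,157), three knobs, five spacers, and the black bar across the middle. Next I measure the bar and the pad gaps in tray axes.

```bash
python3 - <<'E'
from h import *
c=pickle.load(open('top0.pkl','rb')); P=cloud(c); im=cv2.imread('pics/top0.png'); hsv=cv2.cvtColor(im,cv2.COLOR_BGR2HSV).astype(int)
a=np.radians(4.15); ux=np.array([np.cos(a),np.sin(a)]); uy=np.array([-np.sin(a),np.cos(a)])
o=np.array([.5192,-.158])
L=np.stack([(P[...,:2]-o)@ux,(P[...,:2]-o)@uy,P[...,2]],-1)
box=np.zeros(im.shape[:2],bool); box[175:260,222:342]=1
H,S,V=hsv[...,0],hsv[...,1],hsv[...,2]
for n,m in [('red',((H<8)|(H>172))&(S>150)),('blue',(H>105)&(H<130)&(S>120))]:
    q=L[m&box&(P[...,2]>.06)]; print(n,len(q),(q.min(0)*1e3).round(1),(q.max(0)*1e3).round(1))
q=L[box&(P[...,2]>.12)&(P[...,2]<.145)]; print('bar',(q.min(0)*1e3).round(1),(q.max(0)*1e3).round(1), np.median(q,0)*1e3)
m=box&(abs(P[...,2]-.085)<.006)&(abs(L[...,1])<.085)&(S<60)
q=L[m]; print('wall',(q.min(0)*1e3).round(1),(q.max(0)*1e3).round(1))
qr=L[box&(abs(P[...,2]-.045)<.006)]
print('rail',(qr.min(0)*1e3).round(1),(qr.max(0)*1e3).round(1))
b=box&(P[...,2]>.12)&(P[...,2]<.145); rr=cv2.minAreaRect((P[b][:,:2]*1e3).astype(np.float32)); print(rr)
# bystanders
for n,(u,v) in dict(ad=(277,146),filt=(187,149),cap=(227,151)).items(): print(n,world(c,u,v,.02).round(3))
t=np.array([rr[0][0],rr[0][1]])/1e3; p=np.array([0.15426,-0.65640]); y=.2308
d=t-p; print(d, 'tool x',d@[np.cos(y),np.sin(y)],'tool y',d@[np.sin(y),-np.cos(y)],'turn',0.0724-y)
E
```

```text
red 43 [-92.7  22.   82.2] [  14.2  114.  1403.2]
blue 49 [ -16.8 -125.1   73.2] [  17.4 -112.4   90.5]
bar [-80.7  -6.1 123.5] [ 82.2  12.2 139.3] [ -1.13153222   3.03800854 133.00041127]
wall [-81.9 -62.   79. ] [82.  68.2 90.9]
rail [ -95.1 -161.8   39. ] [ 95.1 159.9  51. ]
((519.7222900390625, -154.89772033691406), (162.83473205566406, 18.13197898864746), 4.249682903289795)
ad [ 0.749 -0.144  0.02 ]
filt [0.734 0.145 0.02 ]
cap [0.73  0.016 0.02 ]
[0.36546229 0.50150228] tool x 0.4704934307118812 tool y -0.4046024636662907 turn -0.15839999999999999
```

>>> servo_tool(deltas=[[[4,-3.4,0,0.02,1],[8,-6.8,0,0.05,1],[12,-10.2,0,0.08,1],[16,-13.6,0,0.1,1],[20,-17,0,0.12,1],[24,-20.4,0,0.14,1],[28,-23.8,0,0.158,1],[32,-27.2,0,0.158,1],[36,-30.6,0,0.158,1],[40,-34,0,0.158,1],[43.5,-37.4,0,0.158,1],[46,-39.6,0,0.158,1],[47.05,-40.46,0,0.158,1],[47.05,-40.46,0,0.158,1]]])

```text
clock: 1.9
tcp_pos: [0.5198, -0.1554, 0.2384]
tcp_rot: [3.141, 0.001, 0.074]
wrist_force: [0.2, -0.4, -0.6]
grip_width: 0.0879
```

```bash
python3 - <<'E'
from h import *
s=sense(); print({k:s[k] for k in('clock','tcp_pos','tcp_rot','wrist_force')})
grab('wrist','wrist1'); grab('side','side1')
im=cv2.imread('pics/side1.png'); cv2.imwrite('pics/side1c.png',cv2.resize(im[160:290,200:360],None,fx=4.5,fy=4.5,interpolation=cv2.INTER_CUBIC))
E
```

```text
{'clock': 1.9, 'tcp_pos': array([ 0.51984502, -0.1554311 ,  0.23841863]), 'tcp_rot': array([3.14142370e+00, 7.87043513e-04, 7.41193399e-02]), 'wrist_force': array([ 0.18327509, -0.363929  , -0.58858701])}
```

View pics/wrist1.png

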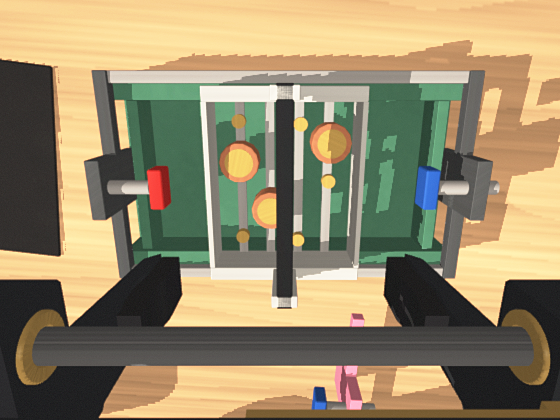

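View pics/side1c.png

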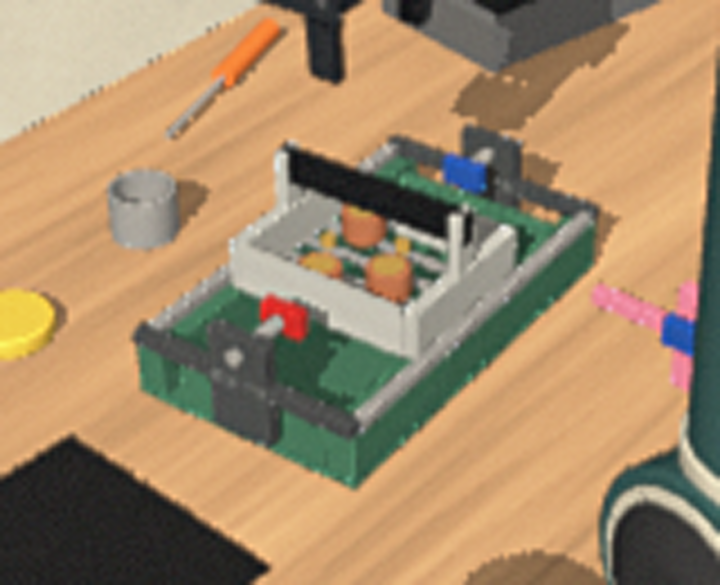

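Wrist view: bar at (285,190), red pad's face near (168,187), sieve walls at (205..215) and (360), blue pad's face near (418,187). The spacers are at (239,121), (243,237), (301,124), (328,181) and (298,240).

```bash
cat >> h.py <<'E'
A=np.radians(4.15); UX=np.array([np.cos(A),np.sin(A)]); UY=np.array([-np.sin(A),np.cos(A)]); O=np.array([.5192,-.158])
def local(P): return np.stack([(P[...,:2]-O)@UX,(P[...,:2]-O)@UY,P[...,2]],-1)
E
python3 - <<'E'
from h import *
c=pickle.load(open('wrist1.pkl','rb')); P=cloud(c); L=local(P); hsv=cv2.cvtColor(cv2.imread('pics/wrist1.png'),cv2.COLOR_BGR2HSV).astype(int)
H,S,V=hsv[...,0],hsv[...,1],hsv[...,2]
pc=lambda q:(np.percentile(q,[1,50,99],axis=0)*1e3).round(1).tolist()
box=np.zeros(H.shape,bool); box[150:225,130:460]=1
print('red',pc(L[box&((H<6)|(H>174))&(S>170)&(L[...,2]>.06)]))
print('blue',pc(L[box&(H>105)&(H<130)&(S>140)&(L[...,2]>.06)]))
box=np.zeros(H.shape,bool); box[60:310,190:380]=1
print('bar',pc(L[box&(abs(L[...,2]-.133)<.004)]))
w=box&(abs(L[...,2]-.085)<.003)&(S<60); print('wall',pc(L[w]))
rr=cv2.minAreaRect((P[w][:,:2]*1e3).astype(np.float32)); print(rr)
b=box&(abs(L[...,2]-.133)<.003)&(V<60)
print('bar rect',cv2.minAreaRect((P[b][:,:2]*1e3).astype(np.float32)))
E
```

```text
red [[-12.0, 101.1, 66.6], [5.6, 104.5, 84.4], [21.0, 112.9, 87.0]]
blue [[-12.3, -125.2, 65.9], [5.5, -116.2, 84.4], [21.1, -113.5, 86.6]]
bar [[-75.9, -7.1, 130.5], [15.2, 1.7, 132.2], [84.8, 10.6, 133.7]]
wall [[-77.7, -63.1, 82.3], [36.3, 10.0, 84.1], [85.8, 66.4, 85.8]]
((522.7877807617188, -156.09056091308594), (164.4294891357422, 130.3598175048828), 4.181164264678955)
bar rect ((523.64208984375, -156.0847930908203), (161.82460021972656, 11.737693786621094), 4.2277607917785645)
```

>>> servo_tool(deltas=[[[0.1,0.03,4,0,1],[0.2,0.05,8,0,1],[0.2,0.05,12,0,1],[0.2,0.05,13.7,0,1],[0.2,0.05,13.7,0,1],[0.2,0.05,13.7,0,0],[0.2,0.05,13.7,0,0],[0.2,0.05,13.7,0,0],[0.2,0.05,13.7,0,0],[0.2,0.05,13.7,0,0],[0.2,0.05,13.7,0,0]]])

```text
clock: 3.38
tcp_pos: [0.5219, -0.1559, 0.1017]
tcp_rot: [3.142, 0.0, 0.073]
wrist_force: [0.0, 0.3, 0.3]
grip_width: 0.0305
```

```bash
python3 - <<'E'
from h import *
s=sense(); print({k:s[k] for k in('clock','tcp_pos','tcp_rot','wrist_force','moment')})
grab('wrist','wrist2')
E
```

```text
{'clock': 3.375, 'tcp_pos': array([ 0.52189262, -0.15587682,  0.10169701]), 'tcp_rot': array([3.14158095e+00, 3.54772558e-05, 7.29423085e-02]), 'wrist_force': array([0.02974191, 0.25887097, 0.25083788]), 'moment': array([0.03083419, 0.01707599, 0.05490179])}
```

View pics/wrist2.png

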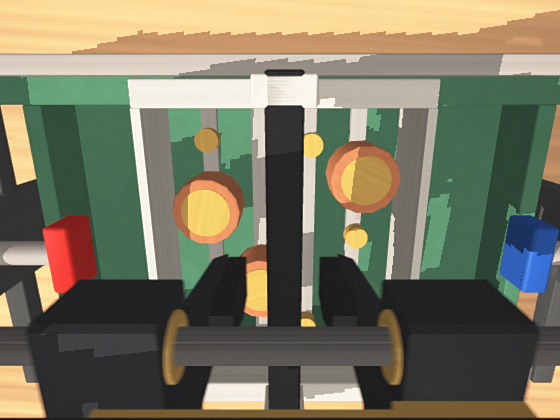

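Fingers are either side of the bar at (285,200) and still closing (30 mm). I keep closing.

>>> servo_tool(deltas=[[[0,0,0,0,0],[0,0,0,0,0],[0,0,0,0,0],[0,0,0,0,0]]])

```text
clock: 3.92
tcp_pos: [0.5219, -0.156, 0.1016]
tcp_rot: [3.142, 0.0, 0.073]
wrist_force: [0.4, -0.5, -0.8]
grip_width: 0.0118
```

>>> servo_tool(deltas=[[[0,2.2,0,0,0],[0,-0.8,0,0,0],[0,2.2,0,0,0],[0,-0.8,0,0,0],[0,2.2,0,0,0],[0,-0.8,0,0,0],[0,2.2,0,0,0],[0,-0.8,0,0,0]]])

```text
clock: 4.92
tcp_pos: [0.5221, -0.1512, 0.1018]
tcp_rot: [3.139, -0.001, 0.069]
wrist_force: [0.8, -0.2, -5.9]
grip_width: 0.0114
```

```bash
python3 - <<'E'
from h import *
s=sense(); print({k:s[k] for k in('clock','tcp_pos','tcp_rot','wrist_force','moment')})
grab('wrist','wrist3')
s=sense(); print({k:s[k] for k in('clock','tcp_pos','tcp_rot','wrist_force','moment')})
E
```

```text
{'clock': 4.925, 'tcp_pos': array([ 0.52210845, -0.1512105 ,  0.10181235]), 'tcp_rot': array([ 3.13940788e+00, -1.23198477e-03,  6.93534300e-02]), 'wrist_force': array([ 0.82894992, -0.21610939, -5.88750807]), 'moment': array([0.024921  , 0.0187404 , 0.06053419])}
{'clock': 4.975, 'tcp_pos': array([ 0.52081685, -0.14645875,  0.10131718]), 'tcp_rot': array([-3.13925250e+00,  6.60804688e-04,  7.02962253e-02]), 'wrist_force': array([0.76324648, 2.30219723, 2.75122191]), 'moment': array([ 0.13290097, -0.17150643, -0.03628804])}
```

View pics/wrist3.png

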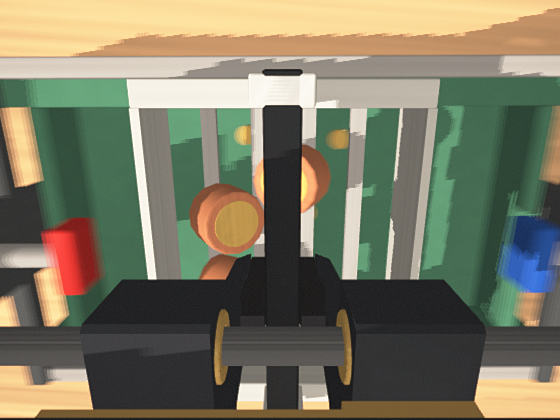

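Grip works and the parts are sliding. I approach red gently.

>>> servo_tool(deltas=[[[0,-0.5,0.03,0,0],[0,-1.0,0.03,0,0],[0,-1.5,0.03,0,0],[0,-2.0,0.03,0,0],[0,-2.2,0.03,0,0],[0,-2.3,0.03,0,0]]])

```text
clock: 5.72
tcp_pos: [0.5196, -0.1248, 0.1013]
tcp_rot: [3.142, 0.0, 0.073]
wrist_force: [-0.2, -0.6, -1.7]
grip_width: 0.0117
```

```bash
python3 - <<'E'
from h import *
s=sense(); print({k:s[k] for k in('clock','tcp_pos','tcp_rot','wrist_force','moment')})
c=grab('wrist','wrist4')
P=cloud(c); L=local(P); hsv=cv2.cvtColor(cv2.imread('pics/wrist4.png'),cv2.COLOR_BGR2HSV).astype(int)
H,S,V=hsv[...,0],hsv[...,1],hsv[...,2]
pc=lambda q:(np.percentile(q,[1,50,99],axis=0)*1e3).round(1).tolist()
print('red',pc(L[((H<6)|(H>174))&(S>170)&(L[...,2]>.06)]))
box=np.zeros(H.shape,bool); box[70:300,50:500]=1
w=box&(abs(L[...,2]-.085)<.003)&(S<60)&(abs(L[...,0])<.085); print('wall',pc(L[w]))
E
```

```text
{'clock': 5.725, 'tcp_pos': array([ 0.51955073, -0.12484938,  0.10133407]), 'tcp_rot': array([3.14158834e+00, 2.06050057e-04, 7.31076722e-02]), 'wrist_force': array([-0.1880592 , -0.62324049, -1.72266808]), 'moment': array([-0.08138306,  0.01580968,  0.03334403])}
red [[-5.8, 101.2, 68.7], [10.1, 105.9, 84.7], [21.3, 112.9, 86.7]]
wall [[-3.0, -31.5, 82.3], [76.5, 19.0, 84.1], [84.7, 98.0, 85.7]]
```

View pics/wrist4.png

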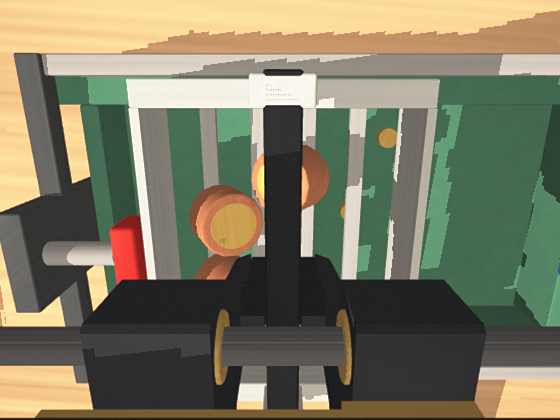

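About 3 to 4 mm of gap remains at the red pad (145,250).

>>> servo_tool(deltas=[[[0,-0.25,0,0,0],[0,-0.4,0,0,0],[0,-0.5,0,0,0]]])

```text
clock: 6.15
tcp_pos: [0.5193, -0.1204, 0.1014]
tcp_rot: [3.141, -0.0, 0.073]
wrist_force: [-0.1, -2.9, -2.3]
grip_width: 0.0117
```

>>> servo_tool(deltas=[[[0,-0.15,0,0,0],[0,-0.15,0,0,0]]])

```text
clock: 6.4
tcp_pos: [0.5193, -0.1194, 0.1016]
tcp_rot: [3.14, -0.0, 0.073]
wrist_force: [-0.7, -6.3, -2.3]
grip_width: 0.0115
```

>>> servo_tool(deltas=[[[0,-0.12,0,0,0],[0,-0.12,0,0,0],[0,-0.12,0,0,0]]])

```text
clock: 6.78
tcp_pos: [0.5193, -0.1188, 0.1017]
tcp_rot: [3.139, -0.0, 0.073]
wrist_force: [0.2, -6.8, -2.5]
grip_width: 0.0118
```

>>> servo_tool(deltas=[[[0,-0.15,0,0,0],[0,-0.15,0,0,0],[0,-0.15,0,0,0]]])

```text
clock: 7.15
tcp_pos: [0.5194, -0.118, 0.102]
tcp_rot: [3.138, -0.001, 0.074]
wrist_force: [-0.8, -8.8, -1.7]
grip_width: 0.0113
```

```bash
python3 - <<'E'
from h import *
s=sense(); print({k:s[k] for k in('clock','tcp_pos','tcp_rot','wrist_force','moment')})
c=grab('wrist','wrist5')
P=cloud(c); L=local(P); hsv=cv2.cvtColor(cv2.imread('pics/wrist5.png'),cv2.COLOR_BGR2HSV).astype(int)
H,S,V=hsv[...,0],hsv[...,1],hsv[...,2]
pc=lambda q:(np.percentile(q,[1,50,99],axis=0)*1e3).round(1).tolist()
print('red',pc(L[((H<6)|(H>174))&(S>170)&(L[...,2]>.06)]))
box=np.zeros(H.shape,bool); box[70:300,50:500]=1
w=box&(abs(L[...,2]-.085)<.003)&(S<60)&(abs(L[...,0])<.085); print('wall',pc(L[w]))
E
```

```text
{'clock': 7.15, 'tcp_pos': array([ 0.51939949, -0.11795169,  0.10195181]), 'tcp_rot': array([ 3.13775767e+00, -7.66689785e-04,  7.36577885e-02]), 'wrist_force': array([-0.81537501, -8.79364267, -1.74572903]), 'moment': array([-1.49874125,  0.04902349,  0.0557133 ])}
red [[-4.7, 105.2, 69.3], [10.2, 110.6, 85.0], [21.2, 116.1, 86.5]]
wall [[-9.3, -24.7, 82.3], [76.3, 56.3, 84.7], [84.7, 149.7, 86.6]]
```

View pics/wrist5.png

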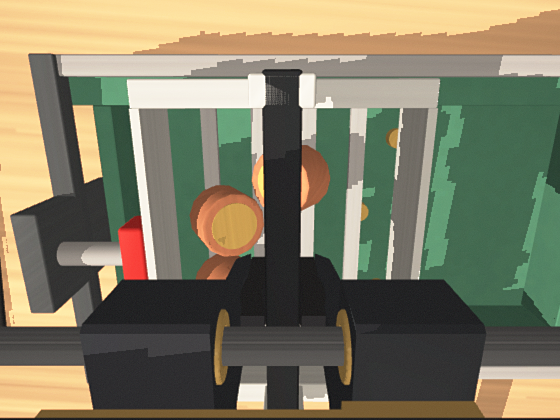

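Red touched: pad moved about 3.5 mm, 8.8 N including drag. I back off, shake, then approach blue.

>>> servo_tool(deltas=[[[0,1.6,0.05,0,0],[0,3.2,0.05,0,0],[0,4.8,0.05,0,0],[0,6.4,0.05,0,0],[0,4.8,0.05,0,0],[0,3.2,0.05,0,0],[0,4.8,0.05,0,0],[0,6.4,0.05,0,0],[0,4.8,0.05,0,0],[0,3.2,0.05,0,0],[0,4.8,0.05,0,0],[0,6.4,0.05,0,0],[0,7.2,0.05,0,0],[0,7.9,0.05,0,0],[0,8.3,0.05,0,0],[0,8.5,0.05,0,0],[0,8.5,0.05,0,0]]])

```text
clock: 9.32
tcp_pos: [0.5254, -0.1992, 0.1013]
tcp_rot: [-3.14, -0.0, 0.073]
wrist_force: [-0.6, 1.5, 6.4]
grip_width: 0.0119
```

```bash
python3 - <<'E'
from h import *
s=sense(); print({k:s[k] for k in('clock','tcp_pos','tcp_rot','wrist_force','moment')})
c=grab('wrist','wrist6')
P=cloud(c); L=local(P); hsv=cv2.cvtColor(cv2.imread('pics/wrist6.png'),cv2.COLOR_BGR2HSV).astype(int)
H,S,V=hsv[...,0],hsv[...,1],hsv[...,2]
pc=lambda q:(np.percentile(q,[1,50,99],axis=0)*1e3).round(1).tolist()
print('blue',pc(L[(H>105)&(H<130)&(S>140)&(L[...,2]>.06)]))
box=np.zeros(H.shape,bool); box[70:300,120:440]=1
w=box&(abs(L[...,2]-.085)<.003)&(S<60)&(abs(L[...,0])<.085); print('wall',pc(L[w]))
E
```

```text
{'clock': 9.325, 'tcp_pos': array([ 0.52535238, -0.19915927,  0.10131084]), 'tcp_rot': array([-3.14018636e+00, -3.28640431e-04,  7.31474738e-02]), 'wrist_force': array([-0.57179723,  1.48855773,  6.41618078]), 'moment': array([0.28817372, 0.05122086, 0.02283295])}
blue [[-9.4, -124.9, 66.0], [9.4, -116.2, 84.1], [38.6, -78.0, 131.7]]
wall [[-2.6, -106.0, 82.3], [76.8, -54.9, 84.1], [84.7, 23.5, 85.6]]
```

View pics/wrist6.png

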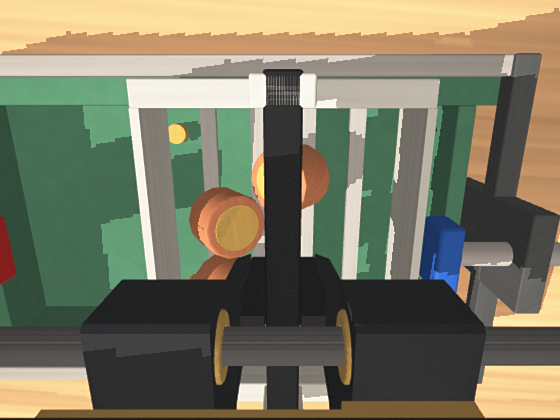

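>>> servo_tool(deltas=[[[0,0.3,-0.02,0,0],[0,0.5,-0.02,0,0],[0,0.65,-0.02,0,0],[0,0.65,-0.02,0,0]]])

```text
clock: 9.88
tcp_pos: [0.5257, -0.2054, 0.1013]
tcp_rot: [-3.14, 0.0, 0.073]
wrist_force: [-0.6, 1.6, 5.2]
grip_width: 0.0117
```

>>> servo_tool(deltas=[[[0,0.15,0,0,0],[0,0.25,0,0,0],[0,0.25,0,0,0]]])

```text
clock: 10.25
tcp_pos: [0.5258, -0.2075, 0.1013]
tcp_rot: [-3.139, 0.0, 0.073]
wrist_force: [-0.3, 3.7, 6.1]
grip_width: 0.0118
```

>>> servo_tool(deltas=[[[0,0.15,0,0,0],[0,0.25,0,0,0],[0,0.25,0,0,0],[0,0.25,0,0,0]]])

```text
clock: 10.75
tcp_pos: [0.5258, -0.2087, 0.1013]
tcp_rot: [-3.137, 0.001, 0.073]
wrist_force: [-0.0, 7.2, 7.3]
grip_width: 0.0116
```

>>> servo_tool(deltas=[[[0,0.15,-0.01,0,0],[0,0.18,-0.01,0,0],[0,0.18,-0.01,0,0]]])

```text
clock: 11.12
tcp_pos: [0.5258, -0.2096, 0.1013]
tcp_rot: [-3.135, 0.001, 0.073]
wrist_force: [-0.3, 11.2, 9.2]
grip_width: 0.0113
```

```bash
python3 - <<'E'
from h import *
s=sense(); print({k:s[k] for k in('clock','tcp_pos','tcp_rot','wrist_force','moment')})
c=grab('wrist','wrist7')
P=cloud(c); L=local(P); hsv=cv2.cvtColor(cv2.imread('pics/wrist7.png'),cv2.COLOR_BGR2HSV).astype(int)
H,S,V=hsv[...,0],hsv[...,1],hsv[...,2]
pc=lambda q:(np.percentile(q,[1,50,99],axis=0)*1e3).round(1).tolist()
box=np.zeros(H.shape,bool); box[200:300,400:480]=1
print('blue',pc(L[box&(H>105)&(H<130)&(S>140)&(L[...,2]>.06)]))
E
```

```text
{'clock': 11.125, 'tcp_pos': array([ 0.52584715, -0.20957086,  0.10129419]), 'tcp_rot': array([-3.13536440e+00,  7.84631185e-04,  7.27751241e-02]), 'wrist_force': array([-0.33423625, 11.24270804,  9.18719224]), 'moment': array([ 1.6074581 ,  0.03216974, -0.00383766])}
blue [[-4.4, -127.8, 69.1], [10.6, -122.3, 85.0], [21.4, -116.8, 86.5]]
```

View pics/wrist7.png

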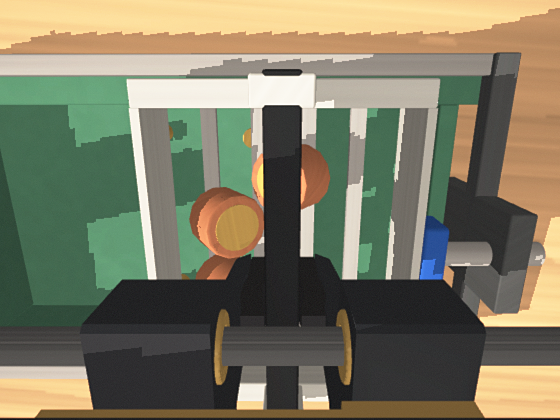

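Blue touched: pad in by about 3.3 mm, roughly 10 N. The slower strokes left the knobs where they were, so I use one-row strokes now, then red again.

>>> servo_tool(deltas=[[[0,-1.5,0,0,0],[0,-3.5,0,0,0],[0,-6.5,0,0,0],[0,-3.5,0,0,0],[0,-6.5,0,0,0],[0,-3.5,0,0,0],[0,-6.5,0,0,0],[0,-3.5,0,0,0],[0,-6.5,0,0,0],[0,-3.5,0,0,0],[0,-6.5,0,0,0],[0,-7.5,0,0,0],[0,-8.3,0,0,0],[0,-8.9,0,0,0],[0,-9.1,0,0,0],[0,-9.1,0,0,0]]])

```text
clock: 13.18
tcp_pos: [0.5192, -0.1226, 0.101]
tcp_rot: [-3.14, 0.001, 0.073]
wrist_force: [0.6, 1.1, 2.3]
grip_width: 0.0118
```

```bash
python3 - <<'E'
from h import *
s=sense(); print({k:s[k] for k in('clock','tcp_pos','tcp_rot','wrist_force','moment')})
c=grab('wrist','wrist8')
P=cloud(c); L=local(P); hsv=cv2.cvtColor(cv2.imread('pics/wrist8.png'),cv2.COLOR_BGR2HSV).astype(int)
H,S,V=hsv[...,0],hsv[...,1],hsv[...,2]
pc=lambda q:(np.percentile(q,[1,50,99],axis=0)*1e3).round(1).tolist()
print('red',pc(L[((H<6)|(H>174))&(S>170)&(L[...,2]>.06)]))
E
```

```text
{'clock': 13.175, 'tcp_pos': array([ 0.51924377, -0.12259359,  0.10099705]), 'tcp_rot': array([-3.14048348e+00,  5.77344861e-04,  7.25601593e-02]), 'wrist_force': array([0.57301985, 1.14391078, 2.33291722]), 'moment': array([ 0.21321942, -0.013632  , -0.03443259])}
red [[-4.9, 101.5, 68.8], [10.3, 107.1, 84.9], [21.2, 113.0, 86.5]]
```

View pics/wrist8.png

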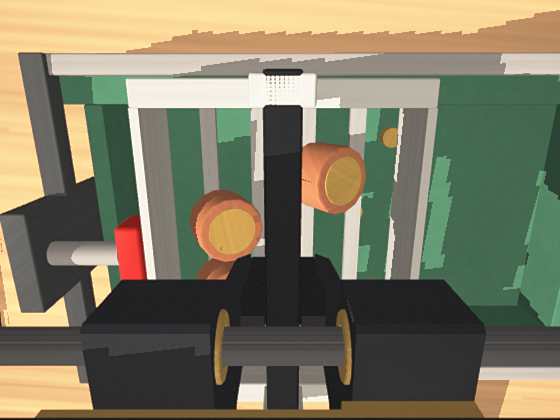

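>>> servo_tool(deltas=[[[0,-0.25,0,0,0],[0,-0.45,0,0,0],[0,-0.55,0,0,0],[0,-0.55,0,0,0]]])

```text
clock: 13.72
tcp_pos: [0.5192, -0.1191, 0.1012]
tcp_rot: [3.139, -0.0, 0.073]
wrist_force: [0.4, -7.1, -1.4]
grip_width: 0.0116
```

>>> servo_tool(deltas=[[[0,-0.15,0,0,0],[0,-0.22,0,0,0],[0,-0.22,0,0,0],[0,-0.22,0,0,0]]])

```text
clock: 14.22
tcp_pos: [0.5192, -0.1179, 0.1014]
tcp_rot: [3.137, -0.0, 0.074]
wrist_force: [-0.5, -9.2, -0.7]
grip_width: 0.0118
```

```bash
python3 - <<'E'
from h import *
c=grab('wrist','wrist9')
P=cloud(c); L=local(P); hsv=cv2.cvtColor(cv2.imread('pics/wrist9.png'),cv2.COLOR_BGR2HSV).astype(int)
H,S,V=hsv[...,0],hsv[...,1],hsv[...,2]
pc=lambda q:(np.percentile(q,[1,50,99],axis=0)*1e3).round(1).tolist()
print('red',pc(L[((H<6)|(H>174))&(S>170)&(L[...,2]>.06)]))
E
```

```text
red [[-4.6, 105.4, 69.6], [10.3, 110.7, 85.0], [21.3, 116.2, 86.6]]
```

Red pressed in 3.5 to 4 mm, 9 N. Shake, then blue again.

>>> servo_tool(deltas=[[[0,1.5,0,0,0],[0,3.4,0,0,0],[0,6.4,0,0,0],[0,3.4,0,0,0],[0,6.4,0,0,0],[0,3.4,0,0,0],[0,6.4,0,0,0],[0,3.4,0,0,0],[0,6.4,0,0,0],[0,7.4,0,0,0],[0,8.2,0,0,0],[0,8.8,0,0,0],[0,9.1,0,0,0],[0,9.1,0,0,0]]])

```text
clock: 16.02
tcp_pos: [0.5252, -0.2063, 0.1008]
tcp_rot: [-3.141, 0.001, 0.073]
wrist_force: [-0.2, 0.4, -3.8]
grip_width: 0.0117
```

>>> servo_tool(deltas=[[[0,0.2,0,0,0],[0,0.4,0,0,0],[0,0.5,0,0,0],[0,0.5,0,0,0]]])

```text
clock: 16.52
tcp_pos: [0.5254, -0.2093, 0.1009]
tcp_rot: [-3.138, 0.001, 0.073]
wrist_force: [-1.1, 6.8, -2.7]
grip_width: 0.0118
```

>>> servo_tool(deltas=[[[0,0.15,0.03,0,0],[0,0.25,0.03,0,0],[0,0.25,0.03,0,0],[0,0.25,0.03,0,0]]])

```text
clock: 17.02
tcp_pos: [0.5255, -0.2107, 0.1008]
tcp_rot: [-3.136, 0.001, 0.072]
wrist_force: [-0.8, 10.5, 0.1]
grip_width: 0.0117
```

```bash
python3 - <<'E'
from h import *
c=grab('wrist','wrist10')
P=cloud(c); L=local(P); hsv=cv2.cvtColor(cv2.imread('pics/wrist10.png'),cv2.COLOR_BGR2HSV).astype(int)
H,S,V=hsv[...,0],hsv[...,1],hsv[...,2]
pc=lambda q:(np.percentile(q,[1,50,99],axis=0)*1e3).round(1).tolist()
box=np.zeros(H.shape,bool); box[200:300,400:480]=1
print('blue',pc(L[box&(H>105)&(H<130)&(S>140)&(L[...,2]>.06)]))
E
```

```text
blue [[-4.6, -128.8, 69.8], [10.5, -123.3, 85.0], [21.4, -118.0, 86.6]]
```

View pics/wrist10.png

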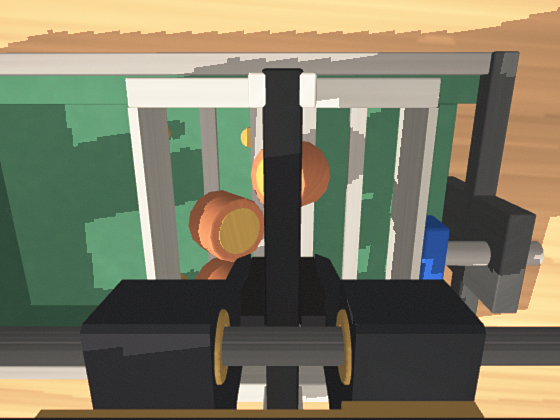

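Blue pressed about 4.5 mm, 10.5 N measured. Final shake at the centre, then a look.

>>> servo_tool(deltas=[[[0,-1.5,0,0,0],[0,-3.4,0,0,0],[0,-6.6,0,0,0],[0,-3.4,0,0,0],[0,-6.6,0,0,0],[0,-3.4,0,0,0],[0,-6.6,0,0,0],[0,-3.4,0,0,0],[0,-6.6,0,0,0],[0,-3.4,0,0,0],[0,-6.6,0,0,0],[0,-5.7,0,0,0],[0,-5.7,0,0,0],[0,-5.7,0,0,0]]])

```text
clock: 18.82
tcp_pos: [0.5219, -0.1569, 0.1008]
tcp_rot: [3.141, 0.0, 0.073]
wrist_force: [-0.7, -0.5, -5.5]
grip_width: 0.0118
```

```bash
python3 - <<'E'
from h import *
ims=[]
for n in ('side','top','wrist'): grab(n,n+'11')
a=cv2.imread('pics/side11.png')[170:270,220:350]; b=cv2.imread('pics/top11.png')[175:260,220:345]
a=cv2.resize(a,(520,400),interpolation=cv2.INTER_CUBIC); cv2.imwrite('pics/s11.png',cv2.resize(a,(780,600)))
cv2.imwrite('pics/t11.png',cv2.resize(b,(780,530),interpolation=cv2.INTER_CUBIC))
E
```

```text
(no output)
```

View pics/s11.png

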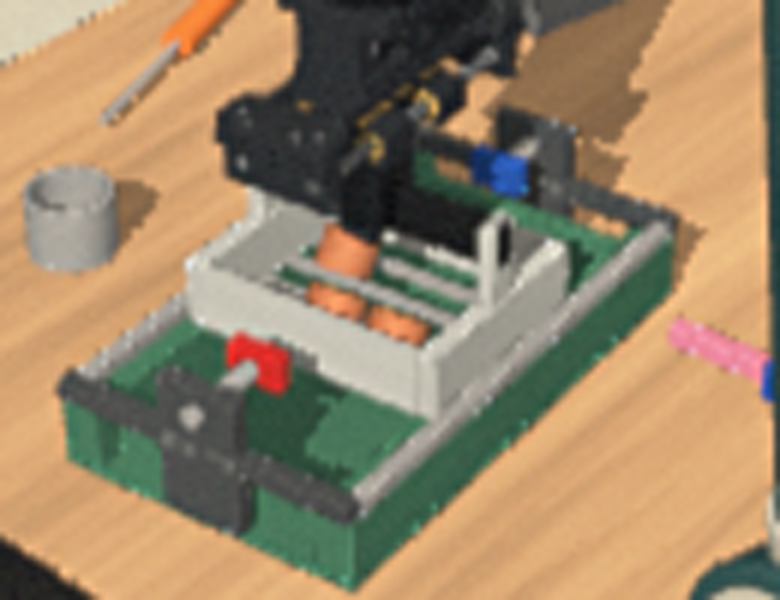

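View pics/t11.png

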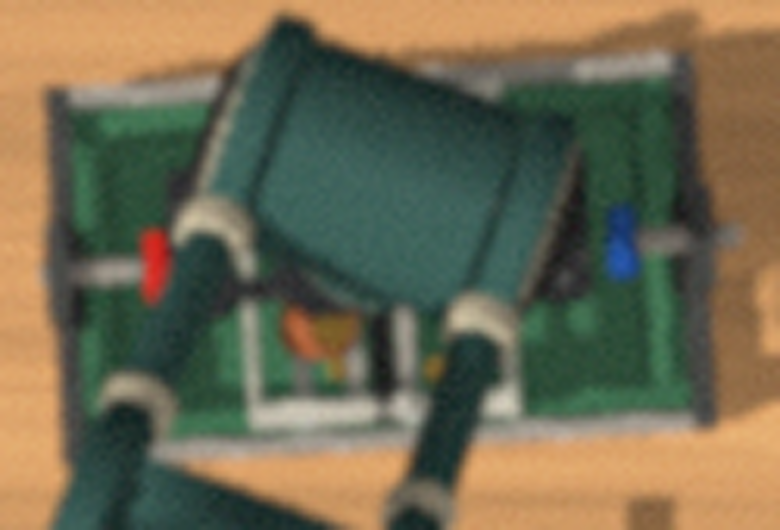

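View pics/wrist11.png

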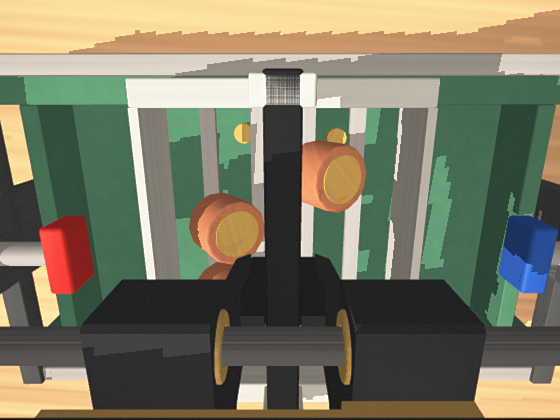

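Two spacers show in the pit in the wrist view at (245,133) and (337,136), and two more in the top crop at (335,365) and (435,368). The fifth isn't visible. I settle the sieve down and look from above with the gripper off.

>>> servo_tool(deltas=[[[0,0,0.05,0,0],[0,0,0.05,0,0],[0,0,0.05,0,0]]])

```text
clock: 19.35
tcp_pos: [0.5222, -0.157, 0.1008]
tcp_rot: [3.141, -0.0, 0.073]
wrist_force: [-1.3, 0.7, 0.1]
grip_width: 0.0118
```

>>> servo_tool(deltas=[[[0,0,0,0,0.35],[0,0,0,0,0.35],[0,0,0,0,0.35],[0,0,0,0,0.35],[0,0,0,0,0.35],[0,0,-4,0,0.35],[0,0,-8,0,0.35],[0,0,-12,0,0.35],[0,0,-13.7,0,0.35],[0,0,-13.7,0,0.35]]])

```text
clock: 20.6
tcp_pos: [0.5227, -0.1571, 0.2384]
tcp_rot: [3.141, -0.002, 0.073]
wrist_force: [-0.6, 0.7, -0.3]
grip_width: 0.031
```

```bash
python3 - <<'E'
from h import *
c=grab('wrist','wrist12')
im=cv2.imread('pics/wrist12.png'); cv2.imwrite('pics/w12.png',cv2.resize(im[60:320,180:390],(646,600*1),interpolation=cv2.INTER_CUBIC))
E
```

```text
(no output)
```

View pics/wrist12.png

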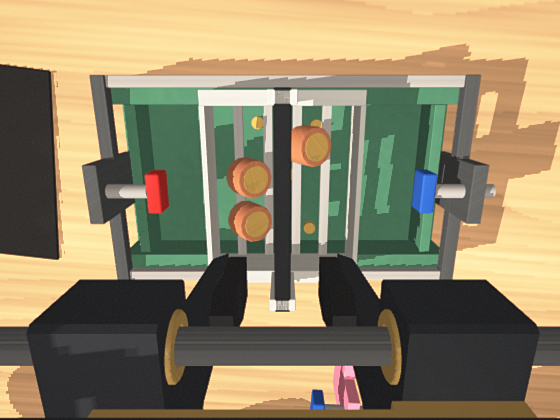

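View pics/w12.png

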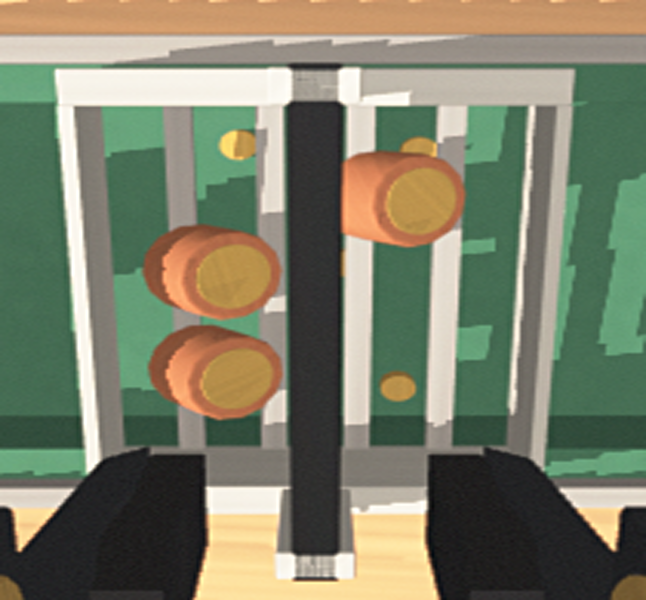

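Three spacers are clearly in the pit, in the crop at (238,145), (420,148) and (398,387). A sliver of a fourth is at (344,263) and the fifth is hidden. I take two oblique views.

>>> servo_tool(deltas=[[[0,5,0,0,0.35],[0,10,0,0,0.35],[0,13,0,0,0.35],[0,13,0,0,0.35]]])

```text
clock: 21.15
tcp_pos: [0.5301, -0.2877, 0.2342]
tcp_rot: [-3.139, 0.004, 0.07]
wrist_force: [0.1, 0.8, -0.3]
grip_width: 0.0309
```

```bash
python3 - <<'E'
from h import *
grab('wrist','wrist13');grab('top','top13')
b=cv2.imread('pics/top13.png')[175:260,220:345]
cv2.imwrite('pics/t13.png',cv2.resize(b,(780,530),interpolation=cv2.INTER_CUBIC))
E
```

>>> servo_tool(deltas=[[[0,-5,0,0,0.35],[0,-10,0,0,0.35],[0,-15,0,0,0.35],[0,-20,0,0,0.35],[0,-25,0,0,0.35],[0,-26,0,0,0.35]]])

```text
clock: 22.0
tcp_pos: [0.5111, -0.0236, 0.2367]
tcp_rot: [-3.141, 0.001, 0.078]
wrist_force: [0.3, -0.2, -0.1]
grip_width: 0.031
```

```bash
python3 - <<'E'
from h import *
grab('wrist','wrist14')
E
```

```text
(no output)
```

View pics/wrist13.png

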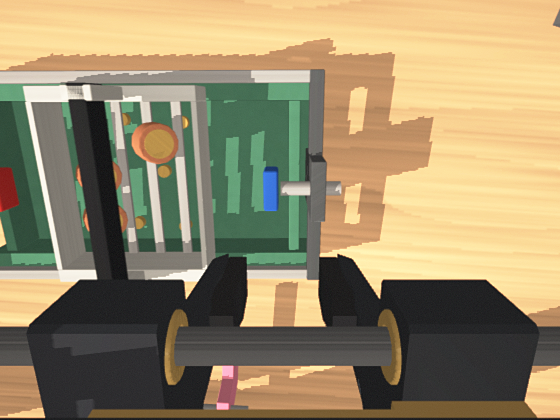

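View pics/wrist14.png

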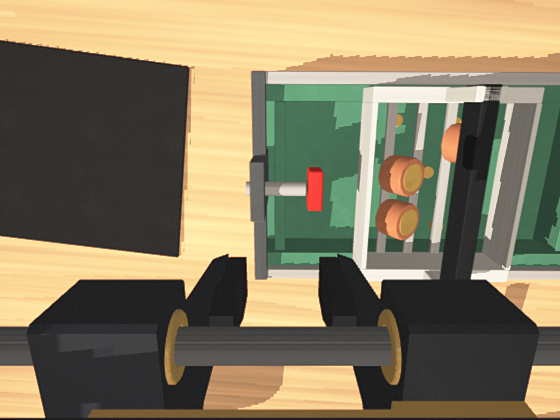

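View pics/t13.png

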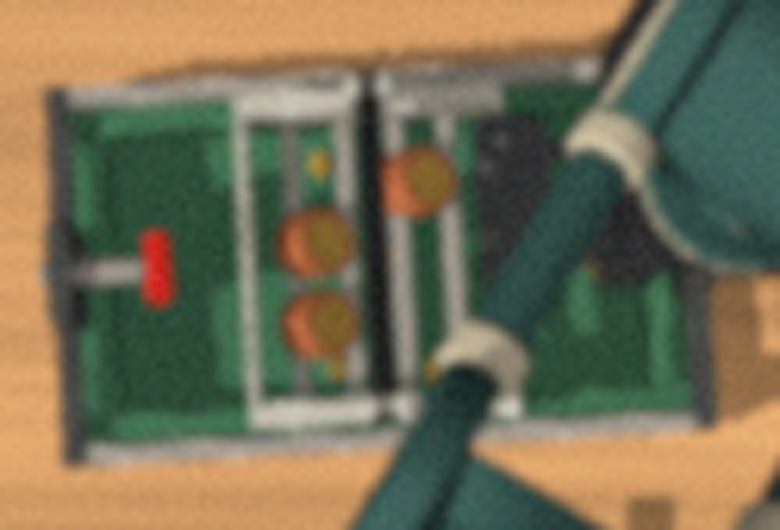

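Oblique view shows five spacers, at (126,119), (184,122), (163,171), (140,223) and (183,225). I check their heights.

```bash
python3 - <<'E'
from h import *
c=pickle.load(open('wrist13.pkl','rb')); L=local(cloud(c))
for u,v in [(126,119),(184,122),(163,171),(140,223),(183,225)]:
    q=L[v-3:v+4,u-3:u+4].reshape(-1,3); print((u,v),(np.median(q,0)*1e3).round(1),q[:,2].min().round(3),q[:,2].max().round(3))
im=cv2.imread('pics/wrist13.png'); cv2.imwrite('pics/w13.png',cv2.resize(im[60:290,20:230],(730,800//1*600//600)[:1]+(600,),interpolation=cv2.INTER_CUBIC))
c=pickle.load(open('wrist14.pkl','rb')); L=local(cloud(c))
for u,v in [(399,120),(429,172)]:
    q=L[v-3:v+4,u-3:u+4].reshape(-1,3); print((u,v),(np.median(q,0)*1e3).round(1))
E
```

```text
(126, 119) [57.4 20.3 12.1] 0.005 0.045
(184, 122) [ 55.4 -36.7  12.7] 0.01 0.049
(163, 171) [  6.8 -10.   12. ] 0.01 0.014
(140, 223) [-47.7  18.9  12.3] 0.01 0.014
(183, 225) [-38.7 -35.9  48.1] 0.004 0.05
(399, 120) [57.5 23.  12.6]
(429, 172) [  6.8 -12.   12.4]
```

View pics/w13.png

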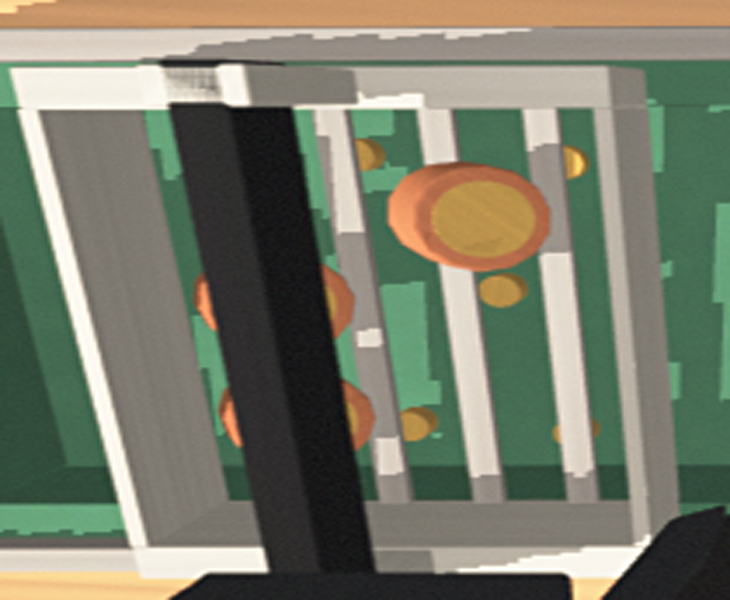

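All five are in the pit: four tops read 12 to 13 mm, and the fifth lies under a land, showing on both sides of it. Next the mat centre and the re-grip position.

```bash
python3 - <<'E'
from h import *
for tag,pt in (('top0',(176,218)),('side0',(211,290)),('side11',(211,290))):
    c=pickle.load(open(tag+'.pkl','rb')); im=cv2.imread(f'pics/{tag}.png'); P=cloud(c)
    g=cv2.cvtColor(im,cv2.COLOR_BGR2GRAY)
    m=((g<62)).astype(np.uint8); m=cv2.morphologyEx(m,cv2.MORPH_CLOSE,np.ones((3,3)))
    n,lab,st,ce=cv2.connectedComponentsWithStats(m); k=(lab==lab[pt[1],pt[0]]).astype(np.uint8)
    cs=cv2.findContours(k,0,1)[0]; cc=max(cs,key=cv2.contourArea).reshape(-1,2)
    W=np.array([world(c,u,v,.004)[:2] for u,v in cc]); r=cv2.minAreaRect((W*1e3).astype(np.float32)); print(tag,r)
c=pickle.load(open('wrist12.pkl','rb')); P=cloud(c); L=local(P); V=cv2.imread('pics/wrist12.png').max(2)
box=np.zeros(V.shape,bool); box[70:310,190:380]=1
b=box&(abs(L[...,2]-.133)<.004)&(V<60); r=cv2.minAreaRect((P[b][:,:2]*1e3).astype(np.float32)); print('bar',r)
c=pickle.load(open('wrist14.pkl','rb'));P=cloud(c)
s=sense();print(s['tcp_pos'],s['tcp_rot'])
# obstacle heights between
c=pickle.load(open('top0.pkl','rb'));P=cloud(c); q=P[(P[...,0]>.42)&(P[...,0]<.62)&(P[...,1]>-.03)&(P[...,1]<.3)]; print('max z',np.percentile(q[:,2],99.8))
q=P[(P[...,0]>.3)&(P[...,0]<.40)&(P[...,1]>-.3)&(P[...,1]<.3)]; print('pink z',np.percentile(q[:,2],99.5))
E
```

```text
top0 ((511.076171875, 178.21575927734375), (195.1611328125, 192.67074584960938), 86.90674591064453)
side0 ((511.1468505859375, 176.454833984375), (197.41700744628906, 197.45826721191406), 86.91411590576172)
side11 ((511.3269348144531, 176.66876220703125), (196.9704132080078, 197.1217041015625), 86.91411590576172)
bar ((528.0985107421875, -156.00975036621094), (152.82826232910156, 11.683090209960938), 4.484050750732422)
[ 0.51140965 -0.02400314  0.23684248] [-3.14067308e+00  9.17036294e-04  7.71234062e-02]
max z 0.09256215136597816
pink z 0.057435191604145265
```

>>> servo_tool(deltas=[[[0,4,0,0,0.5],[0,8,0,0,0.5],[0,12,0,0,0.5],[0,13,0,0,0.5],[0,13,0,0,0.5],[0,13,4,0,0.4],[0,13,8,0,0.4],[0,13,12,0,0.4],[0,13,13.7,0,0.4],[0,13,13.7,0,0.4],[0,13,13.7,0,0],[0,13,13.7,0,0],[0,13,13.7,0,0],[0,13,13.7,0,0],[0,13,13.7,0,0],[0,13,13.7,0,0],[0,13,13.7,0,0]]])

```text
clock: 24.18
tcp_pos: [0.5231, -0.1572, 0.102]
tcp_rot: [3.141, -0.003, 0.073]
wrist_force: [-0.2, 0.3, 6.2]
grip_width: 0.012
```

>>> servo_tool(deltas=[[[0,0,0,0,0],[0,0,-0.5,0,0],[0,0,-1.5,0,0],[0,0,-3,0,0],[0,0,-4.5,0,0],[0,0,-6,0,0],[0,0,-7.5,0,0],[0,0,-8.5,0,0],[0,0,-9,0,0],[0,0,-9,0,0]]])

```text
clock: 25.42
tcp_pos: [0.522, -0.1569, 0.1906]
tcp_rot: [3.141, -0.0, 0.073]
wrist_force: [-0.4, 0.3, -4.8]
grip_width: 0.0118
```

```bash
python3 - <<'E'
from h import *
s=sense(); print({k:s[k] for k in('clock','tcp_pos','tcp_rot','wrist_force','moment')})
grab('wrist','wrist15'); grab('side','side15')
im=cv2.imread('pics/side15.png'); cv2.imwrite('pics/s15.png',cv2.resize(im[150:280,210:360],(690,600),interpolation=cv2.INTER_CUBIC))
t=np.array([.5111,.1775]); p=s['tcp_pos'][:2]; y=s['tcp_rot'][2]; d=t-p
print('tool x',d@[np.cos(y),np.sin(y)],'tool y',d@[np.sin(y),-np.cos(y)],'turn',y+np.radians(3.1))
c=pickle.load(open('wrist15.pkl','rb'));P=cloud(c);V=c['frame'].max(2)
b=(abs(P[...,2]-.133-.09)<.008)&(V<60);b[310:]=0; q=P[b]; print(len(q),cv2.minAreaRect((q[:,:2]*1e3).astype(np.float32)))
E
```

```text
{'clock': 25.425, 'tcp_pos': array([ 0.5220466 , -0.15689146,  0.19062561]), 'tcp_rot': array([ 3.14141340e+00, -2.97024914e-04,  7.28137475e-02]), 'wrist_force': array([-0.36240578,  0.29112425, -4.81241591]), 'moment': array([ 0.01679889, -0.037416  , -0.0177561 ])}
tool x 0.01340918768402135 tool y -0.3343017606516699 turn 0.1269189543263425
9187 ((563.1353149414062, -147.55604553222656), (78.98645782470703, 39.53559494018555), 15.953539848327637)
```

View pics/s15.png

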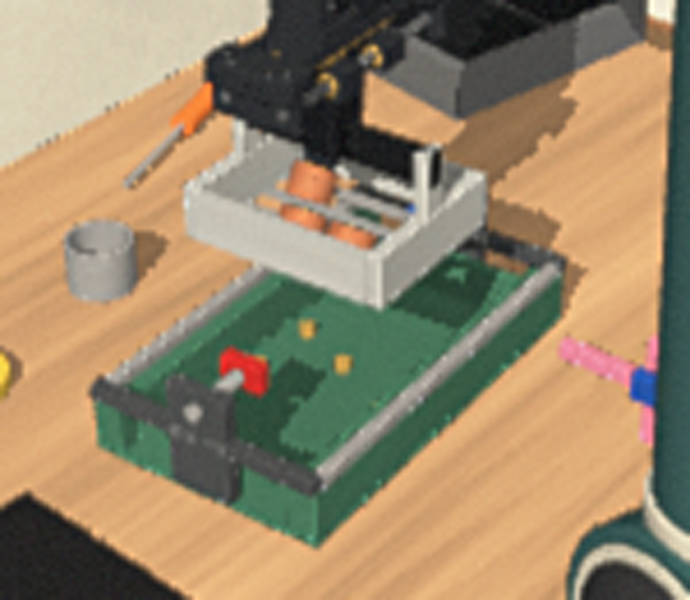

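View pics/wrist15.png

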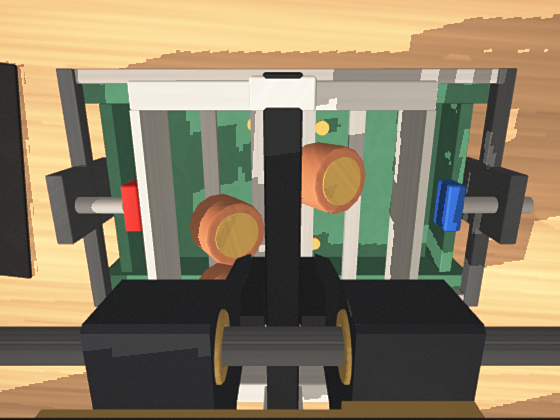

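Sieve is carried level, all three knobs aboard and spacers left in the tray. I move it over the mat.

>>> servo_tool(deltas=[[[0.05,-1,0,0,0],[0.1,-3,0,0.01,0],[0.2,-6,0,0.03,0],[0.4,-9.5,0,0.05,0],[0.5,-13,0,0.07,0],[0.7,-16.5,0,0.09,0],[0.8,-20,0,0.11,0],[0.9,-23.5,0,0.127,0],[1.1,-27,0,0.127,0],[1.2,-30,0,0.127,0],[1.3,-32,0,0.127,0],[1.34,-33.2,0,0.127,0],[1.34,-33.43,0,0.127,0],[1.34,-33.43,0,0.127,0],[1.34,-33.43,0,0.127,0]]])

```text
clock: 27.4
tcp_pos: [0.5111, 0.1767, 0.1904]
tcp_rot: [3.141, 0.0, -0.055]
wrist_force: [0.7, -0.4, -5.7]
grip_width: 0.0117
```

```bash
python3 - <<'E'
from h import *
s=sense(); print({k:s[k] for k in('clock','tcp_pos','tcp_rot','wrist_force','moment')})
grab('wrist','wrist16')
E
```

```text
{'clock': 27.4, 'tcp_pos': array([0.51107837, 0.17674247, 0.19035321]), 'tcp_rot': array([ 3.14124103e+00,  1.21452236e-04, -5.51648358e-02]), 'wrist_force': array([ 0.67687595, -0.42716418, -5.74804727]), 'moment': array([ 0.06371793,  0.0061394 , -0.01491593])}
```

View pics/wrist16.png

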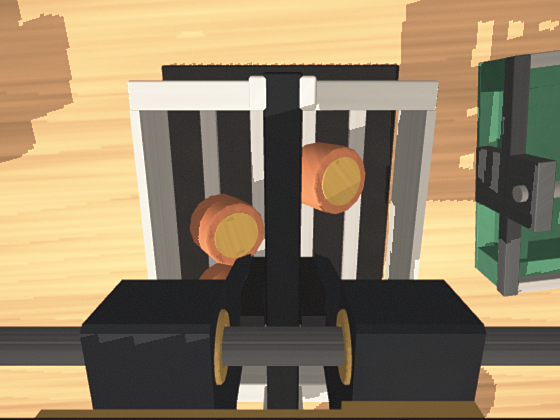

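The sieve is centred over the mat, whose edges show evenly at (163..398,70). I lower it.

>>> servo_tool(deltas=[[[0,0,2,0,0],[0,0,4,0,0],[0,0,6,0,0],[0,0,8,0,0],[0,0,10,0,0],[0,0,11.2,0,0],[0,0,12,0,0],[0,0,12.4,0,0],[0,0,12.6,0,0],[0,0,12.7,0,0],[0,0,12.7,0,0]]])

```text
clock: 28.82
tcp_pos: [0.5114, 0.1777, 0.0639]
tcp_rot: [-3.141, -0.001, -0.054]
wrist_force: [-0.3, 0.9, -4.0]
grip_width: 0.012
```

>>> servo_tool(deltas=[[[0,0,0.1,0,0],[0,0,0.2,0,0],[0,0,0.2,0,0]]])

```text
clock: 29.2
tcp_pos: [0.5109, 0.1775, 0.0613]
tcp_rot: [3.141, 0.0, -0.054]
wrist_force: [-0.2, 0.1, -4.7]
grip_width: 0.0118
```

>>> servo_tool(deltas=[[[0,0,0.05,0,0],[0,0,0.1,0,0],[0,0,0.1,0,0]]])

```text
clock: 29.58
tcp_pos: [0.5111, 0.1775, 0.061]
tcp_rot: [-3.142, -0.0, -0.054]
wrist_force: [-1.6, -0.5, 4.4]
grip_width: 0.0118
```

On the mat (force reversed). I release, rise and inspect.

>>> servo_tool(deltas=[[[0,0,-0.04,0,0],[0,0,-0.04,0,0.3],[0,0,-0.04,0,0.4],[0,0,-0.04,0,0.4],[0,0,-0.04,0,0.4],[0,0,-0.04,0,0.4],[0,0,-2,0,0.4],[0,0,-5,0,0.4],[0,0,-9,0,0.4],[0,0,-13,0,0.4],[0,0,-16,0,0.4],[0,0,-18,0,0.4],[0,0,-18,0,0.4]]])

```text
clock: 31.2
tcp_pos: [0.512, 0.1778, 0.242]
tcp_rot: [-3.14, -0.003, -0.054]
wrist_force: [0.3, -0.0, 0.3]
grip_width: 0.0353
```

```bash
python3 - <<'E'
from h import *
s=sense(); print({k:s[k] for k in('clock','tcp_pos','wrist_force','grip_width')})
for n in ('wrist','side','top'): grab(n,n+'17')
im=cv2.imread('pics/side17.png'); cv2.imwrite('pics/s17.png',cv2.resize(im[160:340,120:360],(800,600),interpolation=cv2.INTER_CUBIC))
c=pickle.load(open('wrist17.pkl','rb'));P=cloud(c);V=c['frame'].max(2)
b=(abs(P[...,2]-.092)<.005)&(V<60);b[310:]=0; q=P[b]; print('bar',cv2.minAreaRect((q[:,:2]*1e3).astype(np.float32)),np.median(q[:,2]))
w=(abs(P[...,2]-.044)<.004)&(P[...,1]>.09)&(P[...,1]<.27)&(P[...,0]<.62)&(P[...,0]>.4)&(V>90); print('walls',cv2.minAreaRect((P[w][:,:2]*1e3).astype(np.float32)))
t=pickle.load(open('top17.pkl','rb'))
for n,(u,v) in dict(ad=(277,146),filt=(187,149),cap=(227,151)).items():
    a=cv2.imread('pics/top0.png')[v-16:v+17,u-16:u+17].astype(int);b=cv2.imread('pics/top17.png')[v-16:v+17,u-16:u+17].astype(int); print(n,abs(a-b).mean())
E
```

```text
{'clock': 31.2, 'tcp_pos': array([0.51202033, 0.17782206, 0.24197317]), 'wrist_force': array([ 0.3132436 , -0.01929399,  0.25927182]), 'grip_width': 0.03527577483823111}
bar ((506.8320007324219, 90.89468383789062), (186.03448486328125, 162.22650146484375), 86.60285186767578) 0.09119659813274132
walls ((511.6228942871094, 177.95138549804688), (130.3849639892578, 163.51600646972656), 86.908447265625)
ad 7.823385368839914
filt 7.096418732782369
cap 8.205693296602387
```

View pics/s17.png

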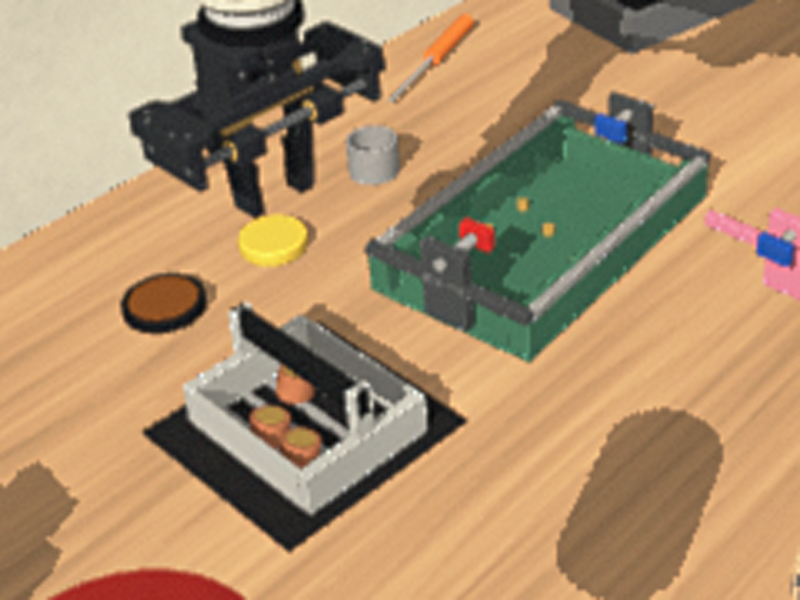

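View pics/wrist17.png

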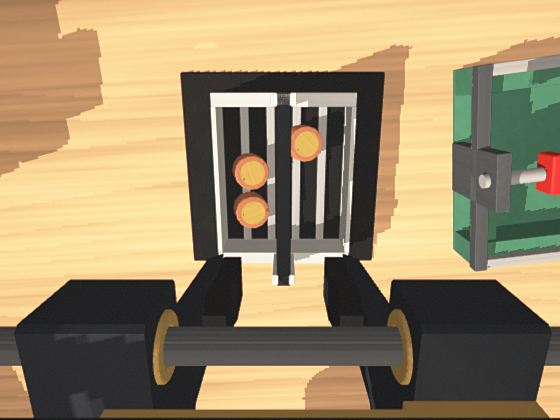

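View pics/top17.png

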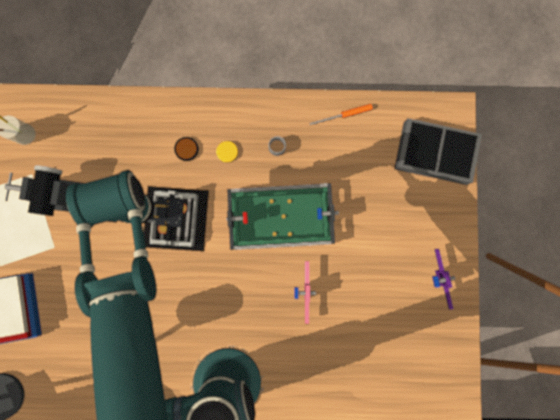

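The top view shows all five spacers in the pit: (271,200), (290,200), (284,216), (273,233) and (290,233). The sieve sits centred on the mat with its three knobs (walls centred at 511.6, 178.0 mm; mat at 511.1, 177.5), and the bystanders are at their original pixels. Time 31 s, so I hand in.

```bash
python3 -c "
from plant import sign_off; print(sign_off())"
```

```text
the job is handed in; nothing more can be done
None
```

The job is handed in after about 31 s of robot time. All five spacers are in the green tray, and the sieve is on the mat with the three knobs still in it.

- **Buffers:** I touched red, blue, red, blue, in that order. Wrist force at each touch was 8.8, 11.2, 9.2 and 10.5 N including rail drag, and the pads gave about 3.3 to 4.5 mm. I shook the sieve in brisk 30 mm strokes before, between and after the touches. The one slower set, after the first red touch, did not move the knobs.
- **Last checks:** The sieve is upright, within about 1 mm of the mat's centre, with the gripper well clear. The adapter, filter cell and lens cap show at their original places in the picture.
- **Extra step:** After the last shake I let go of the sieve briefly, on its rails, to look for the fifth spacer. I then gripped it again to carry it over.
- **Doubtful points:**
  - After the last shake, just before that release, the wrist carried about 5.5 N. That is close to the sieve's full weight of about 5 N, so it may have hung by some tenths of a millimetre. I lowered it again at once and saw no visible lift.
  - On the last blue touch the pad's travel suggests about 13 N against the 10.5 N measured. Both are under the 16 N limit.

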